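# Clamp a damper in the length gauge at the parts counter

## Robot

A 6-joint arm with a two-finger parallel gripper is mounted at the origin on the work surface. World frame = base frame: x ahead of the robot, y to its left, z up, the work surface at z = 0. Lengths are in m, angles in rad, forces in N, time in s.
With the tool pointing down it reaches from about 0.225 to 0.875 m from the base axis. Payload 3.4 kg.
Tool frame: the origin (TCP) lies where the fingers leave the gripper's body, on its centre line; the fingertips stand 73 mm ahead of it and the grasp point (between the pads) lies 54 mm ahead of it (manip.pinch_z is the distance from the TCP to the grasp point, in m); z points along the fingers, y is the line along which they close (so a half turn about z gives the same grasp; the last joint's range is limited). The gripper opens to 85 mm and grips with 20 to 120 N. Pads are 22 mm wide; open, the fingers measure 114 mm over their backs; the gripper's body (76 mm by 85 mm) begins 54 mm behind the grasp point. The pads swing forward as they close: fully open they stand 13 mm farther back than shut.
Start: joints at [1.186, 0.276, 1.505, -0, 1.361, -0.121], TCP at [0.15, 0.555, 0.304] pointing down, gripper open.
Joint ranges: [-2.89, 2.89], [-0.75, 2.08], [0.22, 2.7], [-1.18, 4.32], [0.11, 2.71], [-2.7, 2.7]. Speed limits (rad/s): [2.57, 2.57, 3.14, 3.14, 3.14, 3.14].

## Interface

Orientations are given as a unit quaternion [w, x, y, z].
In Python, from rig import readout, imaging, manip gives the robot as it stands. The module is installed in compiled form; this text tells all that it offers.
- The arm moves only by the tool servo_tool, never from a script. Its argument "moves" is a list of rows, each an object with "dp": the shift along the tool's x, y, z in units of 0.2 m (1.0 is 0.2 m), a list of three; "delta_rot": the turn, a rotation vector about the tool's x, y, z in units of 0.1 rad (1.0 is 0.1 rad), a list of three; "fingers": the opening, from 0 (shut) to 1 (fully open). In form: [{"dp": [dx, dy, dz], "delta_rot": [wx, wy, wz], "fingers": fingers}, ...]. A call has 1 to 5 rows; each row shifts and turns the commanded pose from where the row before left it, along the tool's axes as they then stand; what a row does not reach is not made up. A row lasts 1/10 s, in which the tool goes at most 50 mm and 8.59 degrees, less where a joint would pass 70% of its speed; a pose out of reach is approached as far as the arm can. A call with a number of a shift or a turn outside -1 to 1 is refused whole. A call with a gripper value outside its range is refused whole. The fingers move at their own pace and stop on an object; "force" is the grip in N (left out, the last holds). Time passes only in rows, so rows that do not move let the fingers close. It gives the time, the measured TCP pose, the force, the opening and the grip force at its end, in the units of the state.
- readout.get_state(): the state, without advancing time (a new reading comes with each control period).
- imaging.get_image(name): name is "scene" or "top" or "wrist"; returns (picture, depth): 480x640x3 uint8, red, green, blue; 480x640 float32, m along the optical axis (not along the pixel's ray), 0 where there is no reading.
- imaging.calibration(name): a dict with "intrinsics" (3x3 intrinsics, pixels), "R" (3x3) and "t" (3): a world point X has camera coordinates R X + t; the wrist camera has in their place "hand_eye" (4x4, takes a point from camera to tool coordinates, whose origin is the TCP and whose axes are the flange's). Camera axes: x right, y down, z forward; pixel columns grow to the right and rows downward; lengths in m; the calibration is good to about 2 mm. A picture is of the moment at which its call begins: read the wrist's pose just before it. calibration takes no time and is no camera call.
- manip.sign_off(): hands the job in; it is judged then, once.
The state is a dict: "clock": time; "qpos": joint angles; "qd": joint speeds; "effort": joint torques, N m; "position": TCP position; "ee_rot": TCP orientation; "contact_force": force on the tool from outside, world axes, zero at the start; "moment": the same for the moment, N m; "width": finger opening in m; "gripper_force": force on a finger pad.
Only numpy, scipy, OpenCV 4.12 (cv2) and the standard library are available. Lean on these libraries where they do the work, as an engineer would, in place of code of your own. Each camera call takes 0.05 s, during which the arm holds its last target. There are 200 camera calls.

## Task

Clamp the shock absorber end to end in the length gauge: swing the stop arm fully down, free the carriage's clamp knob, slide the carriage gently until the stop arm has pushed the shock absorber home against the heel block with no play left at either end, and tighten the knob fully (clockwise, as far as it goes) so that it stays snugly held. Do not ram it, leave it lying in its cradles, and do not disturb the small loose parts lying about.

Things in the scene. Friction and masses are not known exactly. Their poses are not given: they have to be found in the camera images.
- gauge: the length gauge, a fixed dark steel base plate 240 x 520 x 12 mm with a steel rail. Origin: centre of the plate's underside; its y axis runs along the rail, away from the heel block; z up. The rail (40 mm wide, top 42 mm above the origin) lies along y at x = -65 mm; two V cradles hold the damper with its axis at x = +60 mm, z = 55 mm
- heel: fixed steel heel block at one end of the cradles, 70 mm wide, 75 mm tall. Origin: the middle of the foot of its inner face, which faces the damper (gauge +y)
- carriage (a joint): slide of the steel carriage (70 x 80 mm, top 57 mm above the table) along the rail, m: 0 at the far end of the rail, grows towards the heel block (gauge -y), up to 0.175; drags with 2 to 3 N when free
- carriage_top (a point): centre of the carriage's top face, 57 mm above the table, on the rail's centre line; axes as the gauge. The knob's axis lies 16 mm from it in gauge +y
- clamp_knob (a joint): angle of the black T-shaped clamp knob on the carriage, rad: 0 fully tight (end stop), grows anticlockwise seen from above, up to 2.6; from about 0.9 on the carriage is free. It is stiff (0.2 N m) and stays where it is left
- knob_grip (a point): middle of the knob's grip bar, on the knob's vertical axis. The bar is 52 mm long, 14 mm wide and 26 mm tall (this point is 13 mm below its top and 90 mm above the table), its length is this point's x axis; with the knob at 0 that is the gauge's x axis
- stop_arm (a joint): angle of the steel stop arm on the carriage, rad: 0 fully down (level, across the damper's line, against its end stop), grows as it swings up, 1.57 upright; its hinge is stiff (0.16 N m) and stays where it is left
- stop_arm_pivot (a point): the stop arm's hinge, 55 mm above the table, hinge axis along the gauge's y axis; this point's x axis points along the arm, which is a bar 14 mm square and about 92 mm long, its middle line passing through this point
- stop_face (a point): middle of the rubber face of the plate at the stop arm's end (34 mm wide, 36 mm tall) that meets the damper's rod, 80 mm from the hinge along the arm, facing gauge -y when down; the rubber gives about 1 mm at 15 N
- damper: the shock absorber, about 0.85 kg, loose in the cradles: black tube 48 mm across, 160 mm long, 68 mm spring seat round its middle, steel rod with a 24 mm nut. Origin: middle of the tube, on its axis; y axis along the rod, away from the heel. Flat end 80 mm off at -y; rod end 150 to 180 mm off at +y (it differs; too stiff to push in). Slides along the cradles at 3 to 6 N
- bush: loose rubber bush 40 mm diameter, 40 mm tall, standing on the base plate beyond the rail's end; origin under its centre
- washer: loose steel washer 54 mm across, 10 mm thick, on the base plate; origin under its centre
- boot: loose black bellows boot, 72 mm across, 78 mm tall, on the table; origin under its centre
- bump_stop: loose tan bump stop, 48 mm across, 62 mm tall, on the table; origin under its centre
- spanner: loose steel spanner lying on the table
Mind the look-alikes: they are no part of the job. What is shaped like the damper but white is not meant.

How it is judged:
By the outcome, as a careful person would: the job done as asked, in the order asked, and still so for the second after the job is handed in, with the robot touching nothing.
It also fails if it takes over 72 s, if anything falls off the work surface, if the arm or the gripper's body presses on something with over 40 N, if the wrist force passes 120 N, or if a joint passes its speed limit or range.

## Working session

There is one attempt and no reset: what is moved stays moved. The work goes in short steps, Python scripts to look and compute and a tool call to move; the robot and the scene stay as the last step left them, time stands still between calls to the robot, and variables do not carry over. Pictures are saved under pics/ and viewed, at most 10 in all, crops included, and the job is handed in when it is done.

Besides the shell and the picture viewer there is one more tool, called after "Emit:" by a JSON object that holds its "method" and its "body". servo_tool: Moves the arm, as the interface text tells. Its arguments: {"type":"object","properties":{"moves":{"type":"array"},"force":{"type":"number"}},"required":["moves"]}

```bash
mkdir -p pics; ls
python3 - <<'E'
from rig import readout, imaging, manip
import cv2, numpy as np
for n in("scene","top"):
    p,d=imaging.get_image(n); cv2.imwrite(f"pics/{n}0.png",p[:,:,::-1]); np.savez(f"{n}0.npz",p=p,d=d)
    c=imaging.calibration(n); print(n,c)
print(imaging.calibration("wrist")); print(readout.get_state(),manip.pinch_z)
E
```

```text
pics
scene {'intrinsics': array([[606.21739847,   0.        , 317.37128291],
       [  0.        , 606.21739847, 241.96582584],
       [  0.        ,   0.        ,   1.        ]]), 'R': array([[-0.85708531,  0.51495152, -0.0151556 ],
       [ 0.39979465,  0.64628854, -0.64998105],
       [-0.32491384, -0.56314834, -0.75979928]]), 't': array([ 0.39762248, -0.12442846,  1.5888928 ])}
top {'intrinsics': array([[517.19116695,   0.        , 325.5144606 ],
       [  0.        , 517.19116695, 232.78878827],
       [  0.        ,   0.        ,   1.        ]]), 'R': array([[ 0.02294319, -0.99973612, -0.00114343],
       [-0.99183311, -0.02261826, -0.12552093],
       [ 0.12546194,  0.00401394, -0.99209031]]), 't': array([-0.01640227,  0.45898736,  1.5262226 ])}
{'intrinsics': array([[420.2093374 ,   0.        , 313.61905555],
       [  0.        , 420.2093374 , 239.35690888],
       [  0.        ,   0.        ,   1.        ]]), 'hand_eye': array([[-1.14883307e-04, -9.62957009e-01, -2.69654939e-01,
         6.80380246e-02],
       [ 9.99999660e-01,  1.09575383e-04, -8.17339565e-04,
         7.
[... 180 characters left out ...]
00]])}
{'clock': 0.1, 'qpos': array([ 1.18595958e+00,  2.76511923e-01,  1.50599262e+00, -1.00490922e-07,
        1.36069455e+00, -1.20971046e-01]), 'qd': array([-0.00015903,  0.00034711, -0.00474222,  0.00092855, -0.00033522,
        0.00173725]), 'effort': array([ 1.52762968e-03, -4.17703307e+01, -2.46403885e+01, -8.50192987e-05,
        5.86640279e-03,  1.94045646e-05]), 'position': array([0.14982611, 0.55477734, 0.30314297]), 'ee_rot': array([-2.00932202e-04,  1.31550388e-01,  9.91309160e-01, -7.77685063e-04]), 'contact_force': array([ 0.62989663, -0.60002901,  0.28128688]), 'moment': array([ 0.01076154,  0.04046808, -0.00121671]), 'gripper_force': 0.0, 'width': 0.0858154033356707} 0.0539
```

View pics/scene0.png

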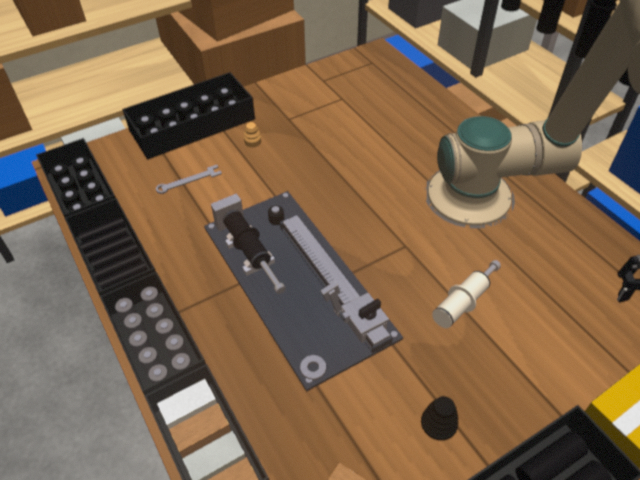

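View pics/top0.png

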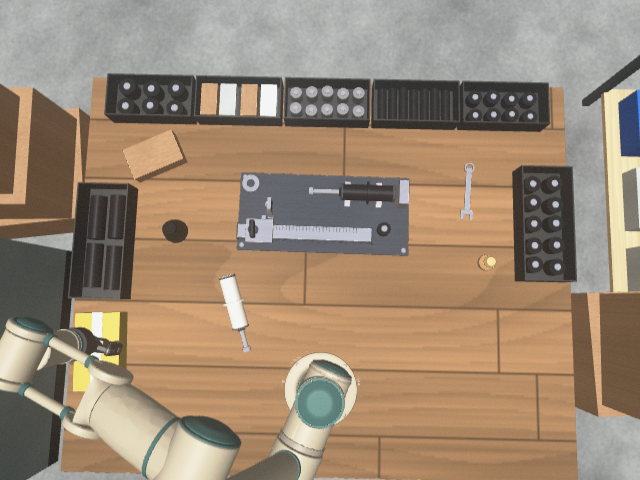

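The scene view shows the gauge with the damper at (250,240), the carriage at (365,315) and the stop arm at about (335,290). In the top view the plate spans (240,173) to (409,255), the heel is at (404,191) and the knob at (252,229). Next I'll measure the plate frame.

```bash
cat > h.py <<'E'
import numpy as np, cv2
from scipy.spatial.transform import Rotation as Ro
from rig import readout, imaging, manip
def cam(n,st=None):
    c=imaging.calibration(n); K=c["intrinsics"]
    if n!="wrist":
        R=c["R"]; return K,R.T,-R.T@c["t"]          # cam->world R, centre
    H=c["hand_eye"]; q=st["ee_rot"]; Rt=Ro.from_quat([q[1],q[2],q[3],q[0]]).as_matrix()
    return K,Rt@H[:3,:3],Rt@H[:3,3]+st["position"]
def ray(C,uv,z):
    K,R,o=C; d=R@np.linalg.inv(K)@[uv[0],uv[1],1.]; return o+d*(z-o[2])/d[2]
def cloud(C,D):
    K,R,o=C; v,u=np.indices(D.shape); 
    P=np.stack([(u-K[0,2])/K[0,0]*D,(v-K[1,2])/K[1,1]*D,D],-1)@R.T+o
    P[D<=0]=np.nan; return P
def proj(C,X):
    K,R,o=C; p=K@(R.T@(np.asarray(X)-o)); return p[:2]/p[2]
def yaw(st): # direction of tool x,y in world
    q=st["ee_rot"]; return Ro.from_quat([q[1],q[2],q[3],q[0]]).as_matrix()
def shot(n,tag):
    st=readout.get_state(); p,d=imaging.get_image(n); cv2.imwrite(f"pics/{tag}.png",p[:,:,::-1]); np.savez(tag+".npz",p=p,d=d)
    return cam(n,st),p,d
E
python3 - <<'E'
from h import *
z=np.load("top0.npz"); p,d=z["p"],z["d"]; C=cam("top"); P=cloud(C,d)
print(p[240,330],p[200,290],p[215,330])
hsv=cv2.cvtColor(p,cv2.COLOR_RGB2HSV)
m=((hsv[...,2]<110)&((hsv[...,1]<90))).astype(np.uint8); box=np.zeros_like(m); box[165:262,230:418]=1; m*=box
m=cv2.morphologyEx(m,cv2.MORPH_CLOSE,np.ones((5,5)))
cs,_=cv2.findContours(m,0,2); c=max(cs,key=cv2.contourArea)
w=np.array([ray(C,q[0],.012)[:2] for q in c]).astype(np.float32)
r=cv2.minAreaRect(w); print(r); print(cv2.boxPoints(r))
for uv in [(330,240),(290,200),(330,234),(350,234),(260,235),(252,229),(252,224),(268,200),(268,210),(404,191),(370,190),(325,191)]:
    print(uv,np.round(P[uv[1],uv[0]],3))
print(yaw(readout.get_state()).round(3))
E
```

```text
[134 132 140] [100 101 112] [ 96 100 107]
((0.5209153890609741, 0.004487752914428711), (0.5191713571548462, 0.23795540630817413), 89.25699615478516)
[[ 0.3985815  -0.25353324]
 [ 0.6365169  -0.25661892]
 [ 0.6432493   0.26250875]
 [ 0.40531385  0.26559442]]
(330, 240) [ 0.437 -0.02   0.033]
(290, 200) [0.56  0.105 0.013]
(330, 234) [ 0.455 -0.019  0.035]
(350, 234) [ 0.456 -0.079  0.035]
(260, 235) [0.445 0.187 0.058]
(252, 229) [0.457 0.205 0.099]
(252, 224) [0.47  0.205 0.105]
(268, 200) [0.534 0.157 0.145]
(268, 210) [0.506 0.156 0.141]
(404, 191) [ 0.58  -0.233  0.087]
(370, 190) [ 0.584 -0.134  0.074]
(325, 191) [ 0.581 -0.002  0.059]
[[-0.965  0.261 -0.001]
 [ 0.261  0.965 -0.001]
 [ 0.    -0.002 -1.   ]]
```

Emit:
{"method": "servo_tool", "body": {"moves": [{"dp": [0,0,0],"delta_rot": [0,0,-1],"fingers": 1},{"dp": [0,0,0],"delta_rot": [0,0,-1],"fingers": 1},{"dp": [0,0,0],"delta_rot": [0,0,-0.5],"fingers": 1},{"dp": [-0.11,-0.13,0],"delta_rot": [0,0,0],"fingers": 1},{"dp": [-0.11,-0.13,0],"delta_rot": [0,0,0],"fingers": 1}]}}

```text
clock: 0.6
position: [0.1932, 0.5021, 0.3032]
ee_rot: [-0.0, 0.006, 1.0, -0.001]
contact_force: [0.6, 0.6, 0.8]
width: 0.0853
gripper_force: 0.0
```

Emit:
{"method": "servo_tool", "body": {"moves": [{"dp": [-0.11,-0.13,0],"delta_rot": [0,0,0],"fingers": 1},{"dp": [-0.11,-0.13,0],"delta_rot": [0,0,0],"fingers": 1},{"dp": [-0.11,-0.13,0],"delta_rot": [0,0,0],"fingers": 1},{"dp": [-0.11,-0.13,0],"delta_rot": [0,0,0],"fingers": 1},{"dp": [-0.11,-0.13,0],"delta_rot": [0,0,0],"fingers": 1}]}}

```text
clock: 1.1
position: [0.3019, 0.3697, 0.3036]
ee_rot: [-0.0, 0.007, 1.0, -0.0]
contact_force: [0.9, -0.5, -0.0]
width: 0.0855
gripper_force: 0.0
```

Emit:
{"method": "servo_tool", "body": {"moves": [{"dp": [-0.11,-0.13,0],"delta_rot": [0,0,0],"fingers": 1},{"dp": [-0.11,-0.13,0],"delta_rot": [0,0,0],"fingers": 1},{"dp": [-0.11,-0.13,0],"delta_rot": [0,0,0],"fingers": 1},{"dp": [-0.11,-0.13,0],"delta_rot": [0,0,0],"fingers": 1},{"dp": [-0.11,-0.13,0],"delta_rot": [0,0,0],"fingers": 1}]}}

```text
clock: 1.6
position: [0.4101, 0.2382, 0.3036]
ee_rot: [-0.0, 0.007, 1.0, -0.0]
contact_force: [0.2, 0.5, 0.5]
width: 0.0857
gripper_force: 0.0
```

Emit:
{"method": "servo_tool", "body": {"moves": [{"dp": [-0.11,-0.13,0],"delta_rot": [0,0,0],"fingers": 1},{"dp": [-0.11,-0.13,0],"delta_rot": [0,0,0],"fingers": 1},{"dp": [-0.11,-0.13,0],"delta_rot": [0,0,0],"fingers": 1},{"dp": [0,0,0],"delta_rot": [0,0,0],"fingers": 1}]}}

```text
clock: 2.0
position: [0.477, 0.1578, 0.3034]
ee_rot: [0.001, 0.009, 1.0, -0.001]
contact_force: [0.2, -0.3, 0.1]
width: 0.0854
gripper_force: 0.0
```

Run:
```python
from h import *
shot("wrist","w1"); s=readout.get_state(); np.save("w1s.npy",s,allow_pickle=True); print(s["position"],s["ee_rot"])
```

```text
[0.47542201 0.15925014 0.30331498] [-4.83957203e-04  8.57445721e-03  9.99963118e-01 -8.25459370e-05]
```

View pics/w1.png

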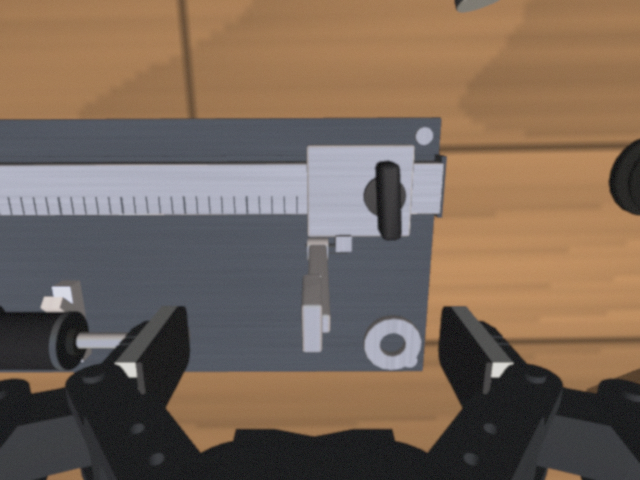

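The wrist view shows the carriage at (307–413, 146–236), the knob bar at (389,200) lying along gauge x, and the raised stop arm from (318,240) to a plate end at (312,350). I'll take heights from the depth image.

Run:
```python
from h import *
s=np.load("w1s.npy",allow_pickle=True).item(); z=np.load("w1.npz"); C=cam("wrist",s); P=cloud(C,z["d"]); p=z["p"]
for v in range(236,364,8): print(v,[tuple(np.round(P[v,u]*1000)) for u in (306,313,319,326)])
print("knob")
for v in range(160,246,8): print(v,[tuple(np.round(P[v,u]*1000)) for u in (381,389,396)])
# gauge edges & carriage
for uv in [(310,150),(410,150),(310,232),(410,232),(200,175),(200,211),(100,340),(440,190),(60,340),(20,340)]: print(uv,np.round(P[uv[1],uv[0]]*1000))
h=P[...,2]; m=((h>.052)&(h<.062)&(p.min(2)>120)).astype(np.uint8); m[250:]=0
c=max(cv2.findContours(m,0,2)[0],key=cv2.contourArea); r=cv2.minAreaRect(np.array([ray(C,q[0],.057)[:2] for q in c],np.float32)); print("carr",r)
m=((h>.088)&(p.max(2)<70)).astype(np.uint8); m[260:]=0
c=max(cv2.findContours(m,0,2)[0],key=cv2.contourArea); r=cv2.minAreaRect(np.array([ray(C,q[0],.103)[:2] for q in c],np.float32)); print("knob",r,np.nanmedian(h[m>0]))
m=((abs(h-.042)<.005)&(p.min(2)>110)).astype(np.uint8); m[:,300:]=0;m[230:]=0
c=max(cv2.findContours(m,0,2)[0],key=cv2.contourArea); r=cv2.minAreaRect(np.array([ray(C,q[0],.042)[:2] for q in c],np.float32)); print("rail",r)
```

```text
236 [(np.float64(505.0), np.float64(152.0), np.float64(12.0)), (np.float64(493.0), np.float64(159.0), np.float64(56.0)), (np.float64(493.0), np.float64(164.0), np.float64(56.0)), (np.float64(494.0), np.float64(169.0), np.float64(56.0))]
244 [(np.float64(500.0), np.float64(153.0), np.float64(55.0)), (np.float64(498.0), np.float64(159.0), np.float64(62.0)), (np.float64(498.0), np.float64(163.0), np.float64(62.0)), (np.float64(499.0), np.float64(169.0), np.float64(61.0))]
252 [(np.float64(506.0), np.float64(153.0), np.float64(58.0)), (np.float64(502.0), np.float64(159.0), np.float64(71.0)), (np.float64(501.0), np.float64(163.0), np.float64(74.0)), (np.float64(502.0), np.float64(169.0), np.float64(72.0))]
260 [(np.float64(528.0), np.float64(152.0), np.float64(11.0)), (np.float64(504.0), np.float64(159.0), np.float64(84.0)), (np.float64(504.0), np.float64(163.0), np.float64(85.0)), (np.float64(504.0), np.float64(168.0), np.float64(84.0))]
268 [(np.float64(535.0), np.float64(152.0), np.float64(12.0)), (np.float64(506.0), np.float64(159.0), np.float64(95.0)), (np.float64(506.0), np.float64(
[... 4660 characters left out ...]
0)), (np.float64(510.0), np.float64(232.0), np.float64(13.0))]
(310, 150) [427. 158.  57.]
(410, 150) [429. 231.  57.]
(310, 232) [490. 157.  56.]
(410, 232) [503. 245.  10.]
(200, 175) [446.  71.  41.]
(200, 211) [475.  68.  41.]
(100, 340) [578. -19.  60.]
(440, 190) [461. 260.  41.]
(60, 340) [572. -45.  71.]
(20, 340) [569. -73.  76.]
carr ((0.45978209376335144, 0.1944543868303299), (0.0791870728135109, 0.07083858549594879), 89.01333618164062)
knob ((0.45837345719337463, 0.20885077118873596), (0.05184909701347351, 0.015147625468671322), 3.4184763431549072) 0.10187607123573056
rail ((0.4567125737667084, 0.028036683797836304), (0.24124392867088318, 0.040227390825748444), 89.25245666503906)
```

The arm stands at about 1.34 rad with its hinge at (0.503, 0.164). The knob is at (0.458, 0.209) at about 0.07 rad. I'll close the fingers, descend on the robot side of the arm and push it down along its arc.

Emit:
{"method": "servo_tool", "body": {"moves": [{"dp": [0.01,0.005,0.1],"delta_rot": [0,0,0],"fingers": 0},{"dp": [0.01,0,0.1],"delta_rot": [0,0,0],"fingers": 0},{"dp": [0.0,0,0.1],"delta_rot": [0,0,0],"fingers": 0},{"dp": [0,0,0.1],"delta_rot": [0,0,0],"fingers": 0},{"dp": [0,0,0.08],"delta_rot": [0,0,0],"fingers": 0}]}}

```text
clock: 2.55
position: [0.469, 0.1626, 0.2067]
ee_rot: [-0.001, 0.006, 1.0, 0.0]
contact_force: [1.0, 0.3, -0.7]
width: 0.0121
gripper_force: 0.0
```

Emit:
{"method": "servo_tool", "body": {"moves": [{"dp": [0,0,0],"delta_rot": [0,0,0],"fingers": 0},{"dp": [0,0,0],"delta_rot": [0,0,0],"fingers": 0},{"dp": [-0.05,0,0],"delta_rot": [0,0,0],"fingers": 0},{"dp": [-0.05,0,0],"delta_rot": [0,0,0],"fingers": 0}]}}

```text
clock: 2.95
position: [0.4919, 0.1618, 0.2091]
ee_rot: [0.001, 0.007, 1.0, 0.0]
contact_force: [1.1, 0.0, 0.3]
width: -0.0002
gripper_force: 0.0
```

Emit:
{"method": "servo_tool", "body": {"moves": [{"dp": [-0.025,0,0.008],"delta_rot": [0,0,0],"fingers": 0},{"dp": [-0.025,0,0.008],"delta_rot": [0,0,0],"fingers": 0},{"dp": [-0.025,0,0.008],"delta_rot": [0,0,0],"fingers": 0},{"dp": [-0.025,0,0.008],"delta_rot": [0,0,0],"fingers": 0},{"dp": [-0.025,0,0.008],"delta_rot": [0,0,0],"fingers": 0}]}}

```text
clock: 3.45
position: [0.516, 0.161, 0.1998]
ee_rot: [0.0, 0.007, 1.0, 0.0]
contact_force: [-1.0, -0.8, 2.4]
width: 0.0
gripper_force: 1.0
```

Emit:
{"method": "servo_tool", "body": {"moves": [{"dp": [-0.028,0,0.018],"delta_rot": [0,0,0],"fingers": 0},{"dp": [-0.028,0,0.018],"delta_rot": [0,0,0],"fingers": 0},{"dp": [-0.028,0,0.018],"delta_rot": [0,0,0],"fingers": 0},{"dp": [-0.028,0,0.018],"delta_rot": [0,0,0],"fingers": 0},{"dp": [-0.028,0,0.018],"delta_rot": [0,0,0],"fingers": 0}]}}

```text
clock: 3.95
position: [0.5438, 0.1607, 0.1813]
ee_rot: [-0.0, 0.007, 1.0, 0.0]
contact_force: [-1.1, 0.2, 0.8]
width: -0.0001
gripper_force: 0.7
```

Emit:
{"method": "servo_tool", "body": {"moves": [{"dp": [-0.018,0,0.02],"delta_rot": [0,0,0],"fingers": 0},{"dp": [-0.018,0,0.02],"delta_rot": [0,0,0],"fingers": 0},{"dp": [-0.018,0,0.02],"delta_rot": [0,0,0],"fingers": 0},{"dp": [-0.018,0,0.02],"delta_rot": [0,0,0],"fingers": 0}]}}

```text
clock: 4.35
position: [0.5578, 0.1605, 0.1653]
ee_rot: [-0.001, 0.007, 1.0, 0.0]
contact_force: [-2.0, -1.0, 1.1]
width: -0.0005
gripper_force: 0.5
```

Emit:
{"method": "servo_tool", "body": {"moves": [{"dp": [-0.01,0,0.022],"delta_rot": [0,0,0],"fingers": 0},{"dp": [-0.01,0,0.022],"delta_rot": [0,0,0],"fingers": 0},{"dp": [-0.01,0,0.022],"delta_rot": [0,0,0],"fingers": 0},{"dp": [0,0,0.01],"delta_rot": [0,0,0],"fingers": 0}]}}

```text
clock: 4.75
position: [0.5645, 0.1604, 0.1503]
ee_rot: [0.0, 0.007, 1.0, 0.0]
contact_force: [1.1, 0.2, 1.2]
width: 0.0001
gripper_force: 0.7
```

Tip at z ≈ 0.077. I'll press on gently until the force rises.

Emit:
{"method": "servo_tool", "body": {"moves": [{"dp": [0,0,0.008],"delta_rot": [0,0,0],"fingers": 0},{"dp": [0,0,0.008],"delta_rot": [0,0,0],"fingers": 0},{"dp": [0,0,0],"delta_rot": [0,0,0],"fingers": 0}]}}

```text
clock: 5.05
position: [0.5639, 0.1604, 0.1475]
ee_rot: [0.0, 0.007, 1.0, 0.0]
contact_force: [0.3, -0.6, 0.3]
width: 0.0
gripper_force: 0.2
```

Emit:
{"method": "servo_tool", "body": {"moves": [{"dp": [0,0,0.008],"delta_rot": [0,0,0],"fingers": 0},{"dp": [0,0,0],"delta_rot": [0,0,0],"fingers": 0}]}}

```text
clock: 5.25
position: [0.564, 0.1604, 0.1459]
ee_rot: [0.0, 0.007, 1.0, 0.0]
contact_force: [-0.5, -0.1, 1.1]
width: 0.0001
gripper_force: 0.4
```

Emit:
{"method": "servo_tool", "body": {"moves": [{"dp": [0,0,0.008],"delta_rot": [0,0,0],"fingers": 0},{"dp": [0,0,0],"delta_rot": [0,0,0],"fingers": 0}]}}

```text
clock: 5.45
position: [0.564, 0.1604, 0.1454]
ee_rot: [0.0, 0.007, 1.0, 0.0]
contact_force: [-0.3, 0.2, 6.6]
width: 0.0
gripper_force: 3.5
```

Emit:
{"method": "servo_tool", "body": {"moves": [{"dp": [0,0,0.006],"delta_rot": [0,0,0],"fingers": 0},{"dp": [0,0,0],"delta_rot": [0,0,0],"fingers": 0}]}}

```text
clock: 5.65
position: [0.5641, 0.1604, 0.1452]
ee_rot: [0.001, 0.007, 1.0, 0.0]
contact_force: [-2.7, -1.1, 12.7]
width: 0.0001
gripper_force: 6.2
```

Emit:
{"method": "servo_tool", "body": {"moves": [{"dp": [0.08,0.02,-0.15],"delta_rot": [0,0,0],"fingers": 0},{"dp": [0.15,0.04,-0.15],"delta_rot": [0,0,0],"fingers": 0.6},{"dp": [0.15,0.04,-0.15],"delta_rot": [0,0,0],"fingers": 0.6},{"dp": [0.05,0,-0.1],"delta_rot": [0,0,0],"fingers": 0.6},{"dp": [0,0,0],"delta_rot": [0,0,0],"fingers": 0.6}]}}

```text
clock: 6.15
position: [0.4774, 0.1821, 0.2558]
ee_rot: [0.002, 0.006, 1.0, 0.001]
contact_force: [-0.1, 0.1, 0.7]
width: 0.0509
gripper_force: 0.0
```

Run:
```python
from h import *
s=readout.get_state(); np.save("w2s.npy",s,allow_pickle=True); C,p,d=shot("wrist","w2"); print(s["position"],s["ee_rot"],s["contact_force"])
cv2.imwrite("pics/w2.png",p[:,:,::-1])
P=cloud(C,d); h=P[...,2]
m=((h>.092)&(h<.112)&(p.max(2)<80)).astype(np.uint8); m[:,:200]=0; m[300:]=0
c=max(cv2.findContours(m,0,2)[0],key=cv2.contourArea); r=cv2.minAreaRect(np.array([ray(C,q[0],.103)[:2] for q in c],np.float32)); print("knob",r,np.nanmedian(h[m>0]),cv2.boundingRect(c))
```

```text
[0.47742091 0.18211161 0.25584691] [2.05818888e-03 6.30210324e-03 9.99977811e-01 6.51195679e-04] [-0.05580049  0.06670996  0.68364298]
knob ((0.46026235818862915, 0.20806141197681427), (0.051722876727581024, 0.014121726155281067), 3.6054365634918213) 0.10193454124472755 (345, 169, 30, 94)
```

View pics/w2.png

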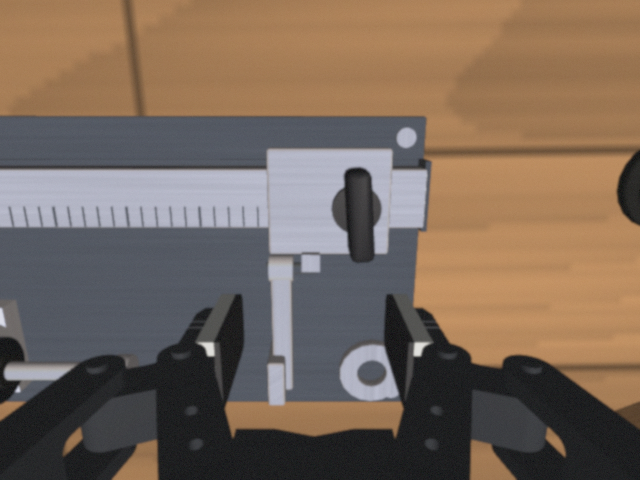

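The arm now lies level, with the plate at (277,385) and the knob bar centred at (359,215). The knob measures (0.4595, 0.2085) and its top z is 0.102–0.103, matching the text. I'll grip it next.

Emit:
{"method": "servo_tool", "body": {"moves": [{"dp": [0.045,0.065,0],"delta_rot": [0,0,0],"fingers": 0.6},{"dp": [0.045,0.065,0],"delta_rot": [0,0,-0.75],"fingers": 0.6},{"dp": [0,0,0.15],"delta_rot": [0,0,0],"fingers": 0.6},{"dp": [0,0,0.1],"delta_rot": [0,0,0],"fingers": 0.6},{"dp": [0,0,0],"delta_rot": [0,0,0],"fingers": 0.6}]}}

```text
clock: 6.7
position: [0.458, 0.2077, 0.199]
ee_rot: [-0.005, -0.031, 1.0, -0.001]
contact_force: [0.4, 0.2, -0.2]
width: 0.0512
gripper_force: 0.0
```

Run:
```python
from h import *
s=readout.get_state(); print(s["position"],yaw(s).round(4),s["qpos"].round(3))
C,p,d=shot("wrist","w3"); P=cloud(C,d); h=P[...,2]
m=((h>.092)&(h<.112)&(p.max(2)<80)).astype(np.uint8)
for c in cv2.findContours(m,0,2)[0]:
    if cv2.contourArea(c)>400: print(cv2.minAreaRect(np.array([ray(C,q[0],.103)[:2] for q in c],np.float32)),cv2.boundingRect(c))
```

```text
[0.45801878 0.20772353 0.19896773] [[-0.9981 -0.0612 -0.0094]
 [-0.0611  0.9981 -0.0023]
 [ 0.0095 -0.0017 -1.    ]] [ 2.870e-01  2.570e-01  1.813e+00  1.000e-03  1.080e+00 -1.345e+00]
((0.45902708172798157, 0.20868787169456482), (0.05224094167351723, 0.01349977683275938), 3.204805850982666) (299, 233, 33, 116)
```

The last joint would run short of range when sliding with the knob turned out, so I'll flip the grasp by a half turn first.

Emit:
{"method": "servo_tool", "body": {"moves": [{"dp": [0,0,0],"delta_rot": [-0.02,-0.09,0],"fingers": 0.6},{"dp": [0,0,0],"delta_rot": [0,0,1],"fingers": 0.6},{"dp": [0,0,0],"delta_rot": [0,0,1],"fingers": 0.6},{"dp": [0,0,0],"delta_rot": [0,0,1],"fingers": 0.6},{"dp": [0,0,0],"delta_rot": [0,0,1],"fingers": 0.6}]}}

```text
clock: 7.25
position: [0.4613, 0.2081, 0.2043]
ee_rot: [0.005, 0.171, 0.985, 0.003]
contact_force: [-0.1, -0.2, 0.0]
width: 0.0513
gripper_force: 0.0
```

Emit:
{"method": "servo_tool", "body": {"moves": [{"dp": [0,0,0],"delta_rot": [0,0,1],"fingers": 0.6},{"dp": [0,0,0],"delta_rot": [0,0,1],"fingers": 0.6},{"dp": [0,0,0],"delta_rot": [0,0,1],"fingers": 0.6},{"dp": [0,0,0],"delta_rot": [0,0,1],"fingers": 0.6},{"dp": [0,0,0],"delta_rot": [0,0,1],"fingers": 0.6}]}}

```text
clock: 7.75
position: [0.4613, 0.2081, 0.2043]
ee_rot: [0.005, 0.409, 0.912, 0.004]
contact_force: [0.4, -0.6, -0.4]
width: 0.0513
gripper_force: 0.0
```

Emit:
{"method": "servo_tool", "body": {"moves": [{"dp": [0,0,0],"delta_rot": [0,0,1],"fingers": 0.6},{"dp": [0,0,0],"delta_rot": [0,0,1],"fingers": 0.6},{"dp": [0,0,0],"delta_rot": [0,0,1],"fingers": 0.6},{"dp": [0,0,0],"delta_rot": [0,0,1],"fingers": 0.6},{"dp": [0,0,0],"delta_rot": [0,0,1],"fingers": 0.6}]}}

```text
clock: 8.25
position: [0.4613, 0.208, 0.2043]
ee_rot: [0.003, 0.622, 0.783, 0.005]
contact_force: [0.2, 0.3, -0.1]
width: 0.0514
gripper_force: 0.0
```

Emit:
{"method": "servo_tool", "body": {"moves": [{"dp": [0,0,0],"delta_rot": [0,0,1],"fingers": 0.6},{"dp": [0,0,0],"delta_rot": [0,0,1],"fingers": 0.6},{"dp": [0,0,0],"delta_rot": [0,0,1],"fingers": 0.6},{"dp": [0,0,0],"delta_rot": [0,0,1],"fingers": 0.6},{"dp": [0,0,0],"delta_rot": [0,0,1],"fingers": 0.6}]}}

```text
clock: 8.75
position: [0.4613, 0.2081, 0.2043]
ee_rot: [0.002, 0.797, 0.604, 0.006]
contact_force: [-0.8, -0.7, -0.8]
width: 0.0513
gripper_force: 0.0
```

Emit:
{"method": "servo_tool", "body": {"moves": [{"dp": [0,0,0],"delta_rot": [0,0,1],"fingers": 0.6},{"dp": [0,0,0],"delta_rot": [0,0,1],"fingers": 0.6},{"dp": [0,0,0],"delta_rot": [0,0,1],"fingers": 0.6},{"dp": [0,0,0],"delta_rot": [0,0,1],"fingers": 0.6},{"dp": [0,0,0],"delta_rot": [0,0,1],"fingers": 0.6}]}}

```text
clock: 9.25
position: [0.4613, 0.2081, 0.2043]
ee_rot: [0.001, 0.921, 0.389, 0.006]
contact_force: [0.3, -0.1, 0.5]
width: 0.051
gripper_force: 0.0
```

Emit:
{"method": "servo_tool", "body": {"moves": [{"dp": [0,0,0],"delta_rot": [0,0,1],"fingers": 0.6},{"dp": [0,0,0],"delta_rot": [0,0,1],"fingers": 0.6},{"dp": [0,0,0],"delta_rot": [0,0,1],"fingers": 0.6},{"dp": [0,0,0],"delta_rot": [0,0,1],"fingers": 0.6},{"dp": [0,0,0],"delta_rot": [0,0,1],"fingers": 0.6}]}}

```text
clock: 9.75
position: [0.4613, 0.2081, 0.2043]
ee_rot: [-0.001, 0.989, 0.149, 0.006]
contact_force: [0.0, -0.1, -0.2]
width: 0.0516
gripper_force: 0.0
```

Emit:
{"method": "servo_tool", "body": {"moves": [{"dp": [0,0,0],"delta_rot": [0,0,1],"fingers": 0.6},{"dp": [0,0,0],"delta_rot": [0,0,1],"fingers": 0.6},{"dp": [0,0,0],"delta_rot": [0,0,0.4],"fingers": 0.6},{"dp": [0,0,0],"delta_rot": [0,0,0],"fingers": 0.6}]}}

```text
clock: 10.15
position: [0.4612, 0.208, 0.2042]
ee_rot: [-0.002, 0.999, 0.031, 0.006]
contact_force: [0.6, -0.6, 0.0]
width: 0.0512
gripper_force: 0.0
```

Run:
```python
from h import *
s=readout.get_state(); print(s["position"],yaw(s).round(4),s["qpos"].round(3))
C,p,d=shot("wrist","w4"); P=cloud(C,d); h=P[...,2]
m=((h>.092)&(h<.112)&(p.max(2)<80)).astype(np.uint8)
for c in cv2.findContours(m,0,2)[0]:
    if cv2.contourArea(c)>400: print(cv2.minAreaRect(np.array([ray(C,q[0],.103)[:2] for q in c],np.float32)),cv2.boundingRect(c))
```

```text
[0.4612472  0.20804935 0.20419273] [[ 0.998   0.0626  0.0112]
 [ 0.0625 -0.998   0.0035]
 [ 0.0114 -0.0028 -0.9999]] [0.286 0.248 1.812 0.    1.07  1.794]
((0.4640854597091675, 0.20909467339515686), (0.051735926419496536, 0.013538721017539501), 3.6084368228912354) (298, 224, 32, 113)
```

Emit:
{"method": "servo_tool", "body": {"moves": [{"dp": [0,-0.004,0],"delta_rot": [-0.03,-0.11,0],"fingers": 0.6},{"dp": [0,0,0.1],"delta_rot": [0,0,0],"fingers": 0.6},{"dp": [0,0,0.1],"delta_rot": [0,0,0],"fingers": 0.6},{"dp": [0,0,0.09],"delta_rot": [0,0,0],"fingers": 0.6},{"dp": [0,0,0],"delta_rot": [0,0,0],"fingers": 0.6}]}}

```text
clock: 10.7
position: [0.4591, 0.2082, 0.1432]
ee_rot: [0.001, 0.999, 0.032, -0.003]
contact_force: [-0.3, 0.9, 0.1]
width: 0.0515
gripper_force: 0.0
```

Emit:
{"method": "servo_tool", "body": {"moves": [{"dp": [0,0,0],"delta_rot": [0,0,0],"fingers": 0.1},{"dp": [0,0,0],"delta_rot": [0,0,0],"fingers": 0},{"dp": [0,0,0],"delta_rot": [0,0,0],"fingers": 0},{"dp": [0,0,0],"delta_rot": [0,0,0],"fingers": 0}], "force": 60}}

```text
clock: 11.1
position: [0.4611, 0.2085, 0.1463]
ee_rot: [0.001, 1.0, 0.032, 0.0]
contact_force: [-0.4, -1.9, 6.9]
width: 0.0252
gripper_force: 59.0
```

Run:
```python
from h import *
s=readout.get_state(); print(s["position"],yaw(s).round(4),s["qpos"].round(3),s["contact_force"],s["moment"],s["width"],s["gripper_force"])
```

```text
[0.46107213 0.2084835  0.14633523] [[ 9.98e-01  6.31e-02  3.00e-04]
 [ 6.31e-02 -9.98e-01 -1.00e-03]
 [ 3.00e-04  1.00e-03 -1.00e+00]] [ 2.880e-01  3.170e-01  1.883e+00 -1.000e-03  9.410e-01  1.796e+00] [-0.41181928 -1.88123278  6.90853973] [-0.40434955  0.11095973 -0.019398  ] 0.025226896907249153 59.0053528547287
```

Width 25 mm means the tips caught the round hub below the bar. I'll open, rise 9 mm and grip again.

Emit:
{"method": "servo_tool", "body": {"moves": [{"dp": [0,0,0],"delta_rot": [0,0,0],"fingers": 0.6},{"dp": [0,0,0],"delta_rot": [0,0,0],"fingers": 0.6},{"dp": [0,0,-0.045],"delta_rot": [0,0,0],"fingers": 0.6},{"dp": [0,0,0],"delta_rot": [0,0,0],"fingers": 0.6},{"dp": [0,0,0],"delta_rot": [0,0,0],"fingers": 0.4}]}}

```text
clock: 11.6
position: [0.4607, 0.2087, 0.1545]
ee_rot: [0.0, 1.0, 0.031, -0.0]
contact_force: [0.4, 0.4, -0.4]
width: 0.0382
gripper_force: 0.0
```

Emit:
{"method": "servo_tool", "body": {"moves": [{"dp": [0,0,0],"delta_rot": [0,0,0],"fingers": 0},{"dp": [0,0,0],"delta_rot": [0,0,0],"fingers": 0},{"dp": [0,0,0],"delta_rot": [0,0,0],"fingers": 0},{"dp": [0,0,0],"delta_rot": [0,0,0],"fingers": 0}], "force": 60}}

```text
clock: 12.0
position: [0.4604, 0.2084, 0.1542]
ee_rot: [0.001, 1.0, 0.031, -0.001]
contact_force: [-0.8, -1.3, 2.9]
width: 0.0128
gripper_force: 59.9
```

Run:
```python
from h import *
s=readout.get_state(); print(s["position"],yaw(s).round(4),s["qpos"].round(3),s["contact_force"],s["moment"],s["width"],s["gripper_force"])
```

```text
[0.46035463 0.20842625 0.15423616] [[ 0.998   0.0629 -0.0021]
 [ 0.0629 -0.998  -0.0014]
 [-0.0022  0.0012 -1.    ]] [ 2.880e-01  3.080e-01  1.873e+00 -1.000e-03  9.630e-01  1.796e+00] [-0.7617418  -1.30482531  2.9004834 ] [-0.07651313  0.05874677  0.08438065] 0.012799754334355625 59.89820122718811
```

The bar is gripped. Turning anticlockwise, which is tool −z.

Emit:
{"method": "servo_tool", "body": {"moves": [{"dp": [0,0,0],"delta_rot": [0,0,-1],"fingers": 0},{"dp": [0,0,0],"delta_rot": [0,0,-1],"fingers": 0},{"dp": [0,0,0],"delta_rot": [0,0,-1],"fingers": 0}]}}

```text
clock: 12.3
position: [0.4604, 0.2082, 0.1542]
ee_rot: [0.001, 0.983, 0.182, -0.001]
contact_force: [-0.6, -1.4, 2.8]
width: 0.013
gripper_force: 60.0
```

Emit:
{"method": "servo_tool", "body": {"moves": [{"dp": [0,0,0],"delta_rot": [0,0,-1],"fingers": 0},{"dp": [0,0,0],"delta_rot": [0,0,-1],"fingers": 0},{"dp": [0,0,0],"delta_rot": [0,0,-1],"fingers": 0},{"dp": [0,0,0],"delta_rot": [0,0,-1],"fingers": 0},{"dp": [0,0,0],"delta_rot": [0,0,-1],"fingers": 0}]}}

```text
clock: 12.8
position: [0.4606, 0.2079, 0.1542]
ee_rot: [0.001, 0.908, 0.42, -0.001]
contact_force: [-0.2, -4.7, 2.1]
width: 0.0127
gripper_force: 59.9
```

Emit:
{"method": "servo_tool", "body": {"moves": [{"dp": [0,0,0],"delta_rot": [0,0,-1],"fingers": 0},{"dp": [0,0,0],"delta_rot": [0,0,-1],"fingers": 0},{"dp": [0,0,0],"delta_rot": [0,0,-1],"fingers": 0},{"dp": [0,0,0],"delta_rot": [0,0,-1],"fingers": 0},{"dp": [0,0,0],"delta_rot": [0,0,-1],"fingers": 0}]}}

```text
clock: 13.3
position: [0.461, 0.208, 0.1542]
ee_rot: [0.001, 0.775, 0.631, -0.001]
contact_force: [0.7, -2.3, 1.3]
width: 0.0128
gripper_force: 59.8
```

Run:
```python
from h import *
s=readout.get_state(); print(s["position"],yaw(s).round(4),s["qpos"].round(3),s["contact_force"],s["moment"],s["width"],s["gripper_force"])
C,p,d=shot("top","t2"); P=cloud(C,d)
# damper rod end, stop plate from top, in world: bright pixels at height 40-75mm along damper line
h=P[...,2]
for v in range(186,199,2): print(v,[(u,*np.round(P[v,u,:]*1000).astype(int)) for u in (262,266,270,274,306,308,310,312,314,318,324)])
```

```text
[0.46102044 0.20804966 0.15419091] [[ 2.027e-01  9.792e-01 -7.000e-04]
 [ 9.792e-01 -2.027e-01 -2.000e-03]
 [-2.100e-03 -3.000e-04 -1.000e+00]] [ 0.287  0.308  1.873 -0.002  0.962  0.493] [ 0.73474913 -2.285541    1.34479515] [-0.4372288  -0.13913194 -0.11286753] 0.012830255988429323 59.78325068950653
186 [(262, np.int64(604), np.int64(194), np.int64(5)), (266, np.int64(602), np.int64(180), np.int64(14)), (270, np.int64(592), np.int64(163), np.int64(59)), (274, np.int64(588), np.int64(149), np.int64(78)), (306, np.int64(605), np.int64(57), np.int64(13)), (308, np.int64(605), np.int64(51), np.int64(14)), (310, np.int64(606), np.int64(45), np.int64(9)), (312, np.int64(606), np.int64(39), np.int64(9)), (314, np.int64(605), np.int64(33), np.int64(13)), (318, np.int64(606), np.int64(21), np.int64(11)), (324, np.int64(607), np.int64(2), np.int64(9))]
188 [(262, np.int64(595), np.int64(192), np.int64(15)), (266, np.int64(596), np.int64(180), np.int64(13)), (270, np.int64(586), np.int64(162), np.int64(61)), (274, np.int64(585), np.int64(150), np.int64(68)), (306, np.int64(599), np.int64(57),
[... 2388 characters left out ...]
4, np.int64(574), np.int64(32), np.int64(14)), (318, np.int64(574), np.int64(20), np.int64(14)), (324, np.int64(575), np.int64(1), np.int64(10))]
198 [(262, np.int64(564), np.int64(191), np.int64(14)), (266, np.int64(565), np.int64(180), np.int64(8)), (270, np.int64(556), np.int64(161), np.int64(59)), (274, np.int64(565), np.int64(155), np.int64(12)), (306, np.int64(567), np.int64(56), np.int64(13)), (308, np.int64(568), np.int64(50), np.int64(10)), (310, np.int64(568), np.int64(44), np.int64(10)), (312, np.int64(568), np.int64(38), np.int64(12)), (314, np.int64(570), np.int64(32), np.int64(4)), (318, np.int64(568), np.int64(20), np.int64(12)), (324, np.int64(570), np.int64(1), np.int64(5))]
```

The knob is at about 1.37 rad. The stop face is at y ≈ 0.148 and the rod end at y ≈ 0.045, so the gap is about 0.10 m. I'll slide along gauge −y.

Emit:
{"method": "servo_tool", "body": {"moves": [{"dp": [-0.02,0.004,0],"delta_rot": [0,0,0],"fingers": 0},{"dp": [-0.03,0.006,0],"delta_rot": [0,0,0],"fingers": 0},{"dp": [-0.03,0.006,0],"delta_rot": [0,0,0],"fingers": 0}]}}

```text
clock: 13.65
position: [0.4608, 0.1924, 0.1542]
ee_rot: [-0.0, 0.777, 0.629, -0.0]
contact_force: [2.2, 2.8, -0.4]
width: 0.0127
gripper_force: 59.5
```

Emit:
{"method": "servo_tool", "body": {"moves": [{"dp": [-0.04,0.0078,0],"delta_rot": [0,0,0],"fingers": 0},{"dp": [-0.04,0.0078,0],"delta_rot": [0,0,0],"fingers": 0},{"dp": [-0.04,0.0078,0],"delta_rot": [0,0,0],"fingers": 0},{"dp": [-0.04,0.0078,0],"delta_rot": [0,0,0],"fingers": 0},{"dp": [-0.04,0.0078,0],"delta_rot": [0,0,0],"fingers": 0}]}}

```text
clock: 14.15
position: [0.4602, 0.1508, 0.1542]
ee_rot: [0.0, 0.777, 0.63, -0.0]
contact_force: [3.9, 2.9, -2.7]
width: 0.0128
gripper_force: 59.2
```

Emit:
{"method": "servo_tool", "body": {"moves": [{"dp": [-0.03,0.0065,0],"delta_rot": [0,0,0],"fingers": 0},{"dp": [-0.03,0.0065,0],"delta_rot": [0,0,0],"fingers": 0},{"dp": [-0.03,0.0065,0],"delta_rot": [0,0,0],"fingers": 0},{"dp": [-0.02,0.005,0],"delta_rot": [0,0,0],"fingers": 0},{"dp": [-0.02,0.005,0],"delta_rot": [0,0,0],"fingers": 0}]}}

```text
clock: 14.65
position: [0.46, 0.1245, 0.1542]
ee_rot: [-0.0, 0.777, 0.63, -0.001]
contact_force: [3.0, 3.5, -2.0]
width: 0.0124
gripper_force: 59.3
```

Emit:
{"method": "servo_tool", "body": {"moves": [{"dp": [-0.015,0.0035,0],"delta_rot": [0,0,0],"fingers": 0},{"dp": [-0.015,0.0035,0],"delta_rot": [0,0,0],"fingers": 0},{"dp": [-0.015,0.0035,0],"delta_rot": [0,0,0],"fingers": 0},{"dp": [-0.015,0.0035,0],"delta_rot": [0,0,0],"fingers": 0}]}}

```text
clock: 15.05
position: [0.4599, 0.1124, 0.1542]
ee_rot: [-0.001, 0.777, 0.63, -0.001]
contact_force: [3.0, 3.3, -0.2]
width: 0.0128
gripper_force: 59.4
```

Emit:
{"method": "servo_tool", "body": {"moves": [{"dp": [-0.01,0.002,0],"delta_rot": [0,0,0],"fingers": 0},{"dp": [-0.01,0.002,0],"delta_rot": [0,0,0],"fingers": 0},{"dp": [-0.01,0.002,0],"delta_rot": [0,0,0],"fingers": 0}]}}

```text
clock: 15.35
position: [0.4598, 0.1064, 0.1542]
ee_rot: [-0.001, 0.777, 0.63, -0.001]
contact_force: [1.7, 6.5, 0.5]
width: 0.0127
gripper_force: 59.6
```

Run:
```python
from h import *
s=readout.get_state(); print(s["position"],s["contact_force"],s["moment"])
C,p,d=shot("top","t3"); cv2.imwrite("pics/t3c.png",cv2.resize(p[165:265,230:420,::-1],None,fx=4,fy=4,interpolation=cv2.INTER_CUBIC))
```

```text
[0.45979222 0.10636911 0.15416489] [1.69833175 6.50942623 0.48363577] [ 1.25460321 -0.22338205  0.01632091]
```

View pics/t3c.png

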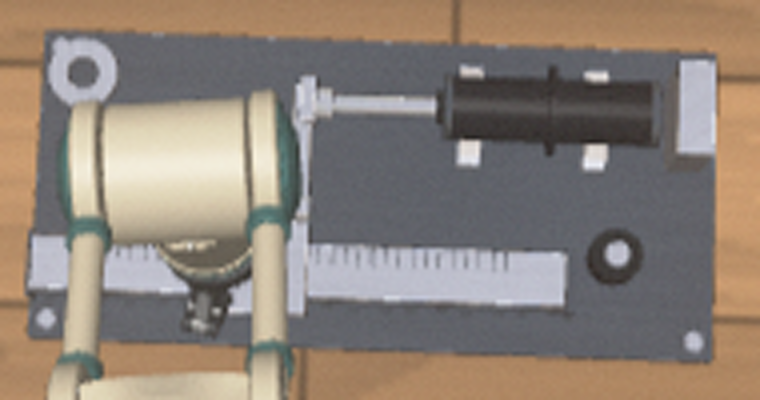

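The crop shows the stop plate touching the nut at (315,100), and a gap between the damper end (658) and the heel (668–680), about 10–15 mm. I'll continue slowly and watch the force.

Emit:
{"method": "servo_tool", "body": {"moves": [{"dp": [-0.01,0.002,0],"delta_rot": [0,0,0],"fingers": 0},{"dp": [-0.01,0.002,0],"delta_rot": [0,0,0],"fingers": 0}]}}

```text
clock: 15.6
position: [0.4598, 0.1041, 0.1542]
ee_rot: [-0.002, 0.777, 0.629, 0.0]
contact_force: [1.0, 10.7, -0.4]
width: 0.0127
gripper_force: 59.5
```

Emit:
{"method": "servo_tool", "body": {"moves": [{"dp": [-0.007,0.0014,0],"delta_rot": [0,0,0],"fingers": 0},{"dp": [-0.007,0.0014,0],"delta_rot": [0,0,0],"fingers": 0}]}}

```text
clock: 15.8
position: [0.4597, 0.1013, 0.1542]
ee_rot: [-0.002, 0.777, 0.629, 0.0]
contact_force: [1.5, 10.5, 0.1]
width: 0.0125
gripper_force: 59.5
```

Emit:
{"method": "servo_tool", "body": {"moves": [{"dp": [-0.006,0.0012,0],"delta_rot": [0,0,0],"fingers": 0},{"dp": [-0.006,0.0012,0],"delta_rot": [0,0,0],"fingers": 0}]}}

```text
clock: 16.0
position: [0.4597, 0.099, 0.1542]
ee_rot: [-0.002, 0.777, 0.629, 0.0]
contact_force: [0.9, 11.2, 0.1]
width: 0.0126
gripper_force: 59.5
```

Emit:
{"method": "servo_tool", "body": {"moves": [{"dp": [-0.006,0.0012,0],"delta_rot": [0,0,0],"fingers": 0},{"dp": [-0.006,0.0012,0],"delta_rot": [0,0,0],"fingers": 0}]}}

```text
clock: 16.2
position: [0.4597, 0.0965, 0.1542]
ee_rot: [-0.002, 0.777, 0.629, 0.0]
contact_force: [1.2, 10.0, -0.7]
width: 0.0128
gripper_force: 59.5
```

Emit:
{"method": "servo_tool", "body": {"moves": [{"dp": [-0.006,0.0012,0],"delta_rot": [0,0,0],"fingers": 0},{"dp": [-0.006,0.0012,0],"delta_rot": [0,0,0],"fingers": 0}]}}

```text
clock: 16.4
position: [0.4597, 0.0954, 0.1542]
ee_rot: [-0.003, 0.778, 0.629, 0.001]
contact_force: [0.6, 18.4, -0.9]
width: 0.013
gripper_force: 59.4
```

Emit:
{"method": "servo_tool", "body": {"moves": [{"dp": [-0.005,0.001,0],"delta_rot": [0,0,0],"fingers": 0},{"dp": [-0.005,0.001,0],"delta_rot": [0,0,0],"fingers": 0}]}}

```text
clock: 16.6
position: [0.4596, 0.0949, 0.1542]
ee_rot: [-0.005, 0.778, 0.628, 0.002]
contact_force: [1.5, 23.5, -2.5]
width: 0.0129
gripper_force: 59.3
```

Emit:
{"method": "servo_tool", "body": {"moves": [{"dp": [-0.005,0.001,0],"delta_rot": [0,0,0],"fingers": 0},{"dp": [-0.005,0.001,0],"delta_rot": [0,0,0],"fingers": 0}]}}

```text
clock: 16.8
position: [0.4596, 0.0945, 0.1542]
ee_rot: [-0.006, 0.779, 0.627, 0.004]
contact_force: [2.0, 29.6, -1.8]
width: 0.0125
gripper_force: 59.3
```

Home: the force rises against a standing position at y ≈ 0.095. I'll ease back slightly and then tighten clockwise, which is tool +z.

Emit:
{"method": "servo_tool", "body": {"moves": [{"dp": [0.007,-0.0014,0],"delta_rot": [0,0,0],"fingers": 0},{"dp": [0,0,0],"delta_rot": [0,0,0],"fingers": 0}]}}

```text
clock: 17.0
position: [0.4596, 0.0949, 0.1542]
ee_rot: [-0.005, 0.778, 0.628, 0.003]
contact_force: [1.3, 23.6, 0.0]
width: 0.0127
gripper_force: 59.4
```

Emit:
{"method": "servo_tool", "body": {"moves": [{"dp": [0,0,0],"delta_rot": [0,0,1],"fingers": 0},{"dp": [0,0,0],"delta_rot": [0,0,1],"fingers": 0},{"dp": [0,0,0],"delta_rot": [0,0,1],"fingers": 0}]}}

```text
clock: 17.3
position: [0.4594, 0.0949, 0.1542]
ee_rot: [-0.006, 0.864, 0.503, 0.002]
contact_force: [0.3, 24.0, -0.8]
width: 0.0127
gripper_force: 59.5
```

Emit:
{"method": "servo_tool", "body": {"moves": [{"dp": [0,0,0],"delta_rot": [0,0,1],"fingers": 0},{"dp": [0,0,0],"delta_rot": [0,0,1],"fingers": 0},{"dp": [0,0,0],"delta_rot": [0,0,1],"fingers": 0},{"dp": [0,0,0],"delta_rot": [0,0,1],"fingers": 0},{"dp": [0,0,0],"delta_rot": [0,0,1],"fingers": 0}]}}

```text
clock: 17.8
position: [0.4591, 0.0952, 0.1542]
ee_rot: [-0.006, 0.962, 0.273, -0.0]
contact_force: [-0.1, 24.5, 0.0]
width: 0.0126
gripper_force: 59.8
```

Emit:
{"method": "servo_tool", "body": {"moves": [{"dp": [0,0,0],"delta_rot": [0,0,1],"fingers": 0},{"dp": [0,0,0],"delta_rot": [0,0,1],"fingers": 0},{"dp": [0,0,0],"delta_rot": [0,0,1],"fingers": 0},{"dp": [0,0,0],"delta_rot": [0,0,1],"fingers": 0}]}}

```text
clock: 18.2
position: [0.459, 0.0955, 0.1542]
ee_rot: [-0.006, 0.997, 0.077, -0.001]
contact_force: [-0.4, 26.5, 0.5]
width: 0.0129
gripper_force: 59.9
```

Run:
```python
from h import *
s=readout.get_state(); print(s["position"],yaw(s).round(4),s["qpos"].round(3),s["contact_force"],s["moment"],s["width"])
```

```text
[0.45896245 0.0954946  0.15421559] [[ 0.9882  0.1532 -0.0038]
 [ 0.1532 -0.9881  0.0125]
 [-0.0019 -0.0129 -0.9999]] [0.049 0.26  1.949 0.016 0.936 1.456] [-0.43430838 26.53467061  0.5395786 ] [ 4.07458398 -0.00514866  0.21169576] 0.012860048964851045
```

Emit:
{"method": "servo_tool", "body": {"moves": [{"dp": [0,0,0],"delta_rot": [0,0,1],"fingers": 0},{"dp": [0,0,0],"delta_rot": [0,0,0.7],"fingers": 0},{"dp": [0,0,0],"delta_rot": [0,0,0],"fingers": 0}]}}

```text
clock: 18.5
position: [0.459, 0.0956, 0.1543]
ee_rot: [-0.006, 1.0, -0.007, -0.002]
contact_force: [0.1, 25.9, 0.1]
width: 0.0124
gripper_force: 59.9
```

Run:
```python
from h import *
s=readout.get_state(); print(s["position"],yaw(s).round(4)[:2],s["contact_force"],s["moment"])
```

```text
[0.45895985 0.09562036 0.15425639] [[ 0.9999 -0.0138 -0.0038]
 [-0.0138 -0.9998  0.0129]] [ 0.14543275 25.85825612  0.12664815] [ 4.10323257 -0.03504544  0.02850116]
```

Emit:
{"method": "servo_tool", "body": {"moves": [{"dp": [0,0,0],"delta_rot": [0,0,0.4],"fingers": 0},{"dp": [0,0,0],"delta_rot": [0,0,0.3],"fingers": 0},{"dp": [0,0,0],"delta_rot": [0,0,0],"fingers": 0}]}}

```text
clock: 18.8
position: [0.459, 0.0956, 0.1543]
ee_rot: [-0.006, 0.999, -0.039, -0.002]
contact_force: [0.2, 27.1, 0.5]
width: 0.0127
gripper_force: 67.9
```

Run:
```python
from h import *
s=readout.get_state(); print(s["position"],yaw(s).round(4)[:2],s["contact_force"],s["moment"])
```

```text
[0.45895527 0.0956442  0.1542902 ] [[ 0.9969 -0.0784 -0.0036]
 [-0.0783 -0.9969  0.012 ]] [ 0.15720379 27.06023776  0.48058315] [ 4.3554918  -0.0978723   1.34783486]
```

The end stop is reached, with the moment up to 1.35 N m and the knob at gauge x. I'll relax the torque and the push, then release and look.

Emit:
{"method": "servo_tool", "body": {"moves": [{"dp": [0,-0.012,0],"delta_rot": [0,0,-0.3],"fingers": 0},{"dp": [0,-0.012,0],"delta_rot": [0,0,-0.2],"fingers": 0},{"dp": [0,0,0],"delta_rot": [0,0,0],"fingers": 0}]}}

```text
clock: 19.1
position: [0.459, 0.0966, 0.1542]
ee_rot: [-0.002, 1.0, -0.013, -0.002]
contact_force: [-0.9, 11.5, 1.6]
width: 0.0129
gripper_force: 60.4
```

Run:
```python
from h import *
s=readout.get_state(); print(s["position"],yaw(s).round(4)[:2],s["contact_force"],s["moment"])
```

```text
[0.45901725 0.09664424 0.15424947] [[ 0.9996 -0.0266 -0.0046]
 [-0.0266 -0.9996  0.0032]] [-0.94781893 11.45180589  1.64135025] [1.8425582  0.15720376 0.38284487]
```

Emit:
{"method": "servo_tool", "body": {"moves": [{"dp": [0,-0.016,0],"delta_rot": [0,0,-0.1],"fingers": 0},{"dp": [0,0,0],"delta_rot": [0,0,0],"fingers": 0},{"dp": [0,0,0],"delta_rot": [0,0,0],"fingers": 0.6},{"dp": [0,0,0],"delta_rot": [0,0,0],"fingers": 0.6},{"dp": [0,0,0],"delta_rot": [0,0,0],"fingers": 0.6}]}}

```text
clock: 19.6
position: [0.4606, 0.0971, 0.1541]
ee_rot: [0.001, 1.0, -0.009, -0.001]
contact_force: [-0.1, 0.8, -0.2]
width: 0.0516
gripper_force: 0.0
```

Emit:
{"method": "servo_tool", "body": {"moves": [{"dp": [0,0,-0.1],"delta_rot": [0,0,0],"fingers": 0.6},{"dp": [0,0,-0.2],"delta_rot": [0,0,0],"fingers": 0.6},{"dp": [0,0,-0.2],"delta_rot": [0,0,0],"fingers": 0.6},{"dp": [0,0,-0.2],"delta_rot": [0,0,0],"fingers": 0.6},{"dp": [0,0,0],"delta_rot": [0,0,0],"fingers": 0.6}]}}

```text
clock: 20.1
position: [0.4637, 0.0976, 0.2997]
ee_rot: [0.0, 1.0, -0.009, 0.005]
contact_force: [-0.5, 0.7, -0.2]
width: 0.0511
gripper_force: 0.0
```

Emit:
{"method": "servo_tool", "body": {"moves": [{"dp": [0,0.15,0],"delta_rot": [0,0,0],"fingers": 0.6},{"dp": [0,0.15,0],"delta_rot": [0,0,0],"fingers": 0.6},{"dp": [0,0.15,0],"delta_rot": [0,0,0],"fingers": 0.6},{"dp": [0,0,0],"delta_rot": [0,0,0],"fingers": 0.6},{"dp": [0,0,0],"delta_rot": [0,0,0],"fingers": 0.6}]}}

```text
clock: 20.6
position: [0.4589, 0.0072, 0.2936]
ee_rot: [0.0, 1.0, -0.01, -0.002]
contact_force: [0.3, -0.0, -0.3]
width: 0.0506
gripper_force: 0.0
```

Run:
```python
from h import *
s=readout.get_state(); print(s["position"],s["contact_force"],s["width"])
C,p,d=shot("wrist","w5"); P=cloud(C,d); h=P[...,2]
m=((h>.092)&(h<.112)&(p.max(2)<80)).astype(np.uint8)
for c in cv2.findContours(m,0,2)[0]:
    if cv2.contourArea(c)>150: print(cv2.minAreaRect(np.array([ray(C,q[0],.103)[:2] for q in c],np.float32)),cv2.boundingRect(c))
C,p,d=shot("scene","s5"); cv2.imwrite("pics/s5c.png",cv2.resize(p[180:400,190:420,::-1],None,fx=2.6,fy=2.6,interpolation=cv2.INTER_CUBIC))
```

```text
[0.45889038 0.00722352 0.29357836] [ 0.28144829 -0.01120464 -0.27719289] 0.05059485140683226
((0.4623934328556061, 0.0947946235537529), (0.01583409123122692, 0.05074377357959747), 88.86511993408203) (163, 190, 30, 78)
```

View pics/w5.png

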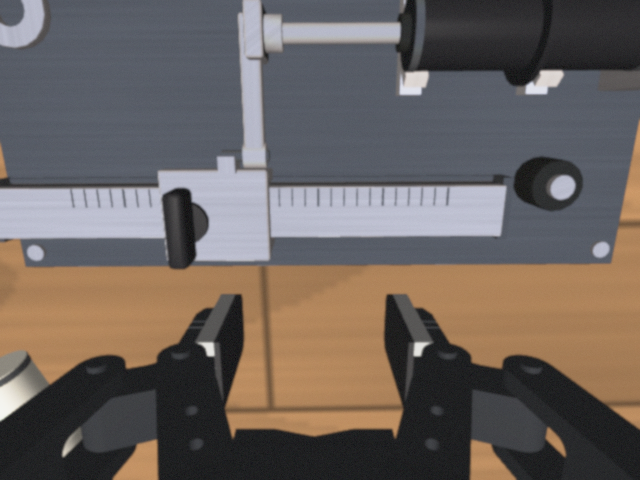

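View pics/s5c.png

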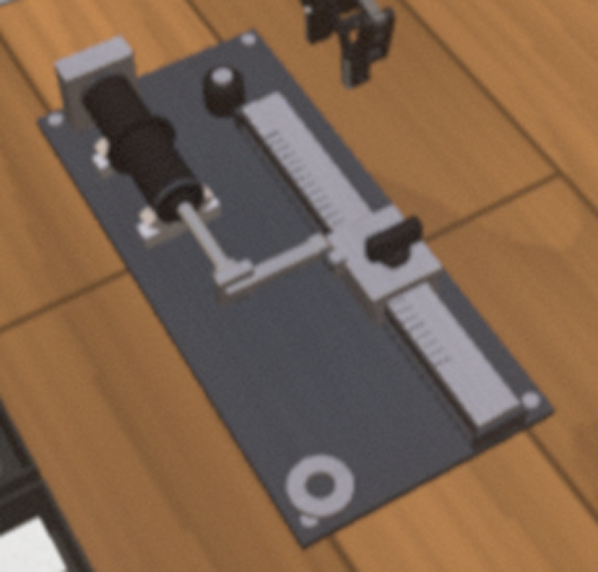

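The wrist view shows the knob bar square at (179,228) and the stop plate against the nut at (262,33). The scene crop shows the damper against the heel at (95,85), with the arm level. Bush and washer are where they were. Signing off.

```bash
python3 -c "
from rig import manip; print(manip.sign_off())"
```

```text
the job is handed in; nothing more can be done
None
```

The job is handed in at about 21 s on the clock: the shock absorber is clamped against the heel block with the stop arm level and the knob turned clockwise to its end stop; the push peaked at about 30 N, and the final pictures show no visible gap at either end.

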